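# Shim a soldering board against a stepped backstop and keep it pressed

## Task

The soldering board lies in the steel jig, a little short of the backstop: without shoving it back to make room, stand the aluminium spacer upright on the plate in the one bay where the gap is wide enough, and let go of it. Then push the board towards the backstop until it is square and flush against the spacer, and the spacer against the block behind it, and finish while still pressing firmly (about 15 N), hands off the spacer. Keep the brooch on the board and leave the other things where they are.

Things in the scene. Friction and masses are not known exactly. Their poses are not given: they have to be found in the camera images.
- jig: Fixed dark steel jig. Origin under the centre of its plate, on the bench; x towards the backstop (away from the robot), y along it, z up. Plate 190 (x) x 220 (y) x 6 mm. Backstop wall with four 8 mm wide ribs, 36 mm above the bench, rib ends at x = 40 mm. Between the ribs three bays 56 mm wide, centred at y = -64, 0, 64 mm; a fixed block fills the rear of each, from x = 70 mm forward.
- block_thin: Fixed grey block 16 (x) x 55 (y) x 30 mm high, in one of the three bays (which one varies). The thinnest, so its bay is deepest: its face (own x = -16 mm) is 14 mm behind the rib ends. Origin: bottom of its rear face, mid-width, on the plate's top 6 mm above the bench; axes parallel to the jig's.
- block_mid: Fixed grey block like block_thin but 27 mm thick in x: face 3 mm behind the rib ends, origin likewise at the bottom of its rear face.
- block_thick: Fixed grey block like block_thin but 30 mm thick in x: face level with the rib ends, origin likewise at the bottom of its rear face.
- tile_mid (a point): Centre of the soldering board: loose pale slab 90 (x) x 200 (y) x 22 mm high, about 0.25 kg, flat on the plate, slides at 1 to 3 N; axes those of the jig, askew up to 0.02 rad. Starts 11 to 12.5 mm short of the rib ends: gap about 26 mm at block_thin, 15 at block_mid, 12 at block_thick. Stops on the spacer 6 mm short of the ribs. Pushed off-centre it swings: nudge the lagging end, press opposite the spacer.
- spacer_mid (a point): Centre (35 mm above the underside) of the loose aluminium spacer, 0.13 kg, standing upright on the bench left or right of the jig: foot 20 (x, thickness) x 44 (y) x 36 mm high, above it a grip tab 14 (x) x 30 (y) x 34 mm high, 70 mm in all. z up. Either broad face may face the board.
- brooch_mid (a point): Centre of a round silver filigree brooch, 52 mm across, 5 mm high, 0.03 kg, lying loose on top of the board.
- brick: Bystander: loose grey offcut of fire brick 60 x 50 x 45 mm, on the bench on the other side of the jig from the spacer. Origin under its centre.
- dish: Bystander: small blue ceramic bowl 76 mm across, 24 mm high. Origin under its centre.
- nozzle_a: Bystander: upright dark steel burner nozzle 32 mm across, 85 mm high, brass tip. Origin under its centre.
- nozzle_b: Bystander: second burner nozzle, same as nozzle_a.
- torch: Bystander: hand torch lying on the bench, 250 mm long, 36 mm thick, black grip and brass neck, along its x axis.
- driver: Bystander: screwdriver with wooden handle, 200 mm long, lying on the bench along its x axis.
Things that resemble listed ones, but are neither listed nor needed, are in the scene too. Of the things shaped like the part that bears tile_mid, the white one is meant.

How it is judged:
By the outcome, as a careful person would: the job done as asked, in the order asked, and still so for the second after the job is handed in, while the arm keeps its last pose, push and grip.
It also fails if it takes over 64 s, if anything falls off the work surface, if the arm or the gripper's body presses on something with over 40 N, if the wrist force passes 120 N, or if a joint passes its speed limit or range.

## Robot

A 6-joint arm with a two-finger parallel gripper is mounted at the origin on the work surface. World frame = base frame: x ahead of the robot, y to its left, z up, the work surface at z = 0. Lengths are in m, angles in degrees, forces in N, time in s.
With the tool pointing down it reaches from about 0.3 to 0.75 m from the base axis. Payload 8.5 kg.
Tool frame: the origin (TCP) lies between the finger pads; the fingertips stand 17 mm ahead of it and the grasp point (between the pads) lies 2 mm behind it (env.tip_reach is the distance from the TCP to the fingertips, in m); z points along the fingers, y is the line along which they close (so a half turn about z gives the same grasp; the last joint's range is limited). The gripper opens to 85 mm and grips with 20 to 120 N. Pads are 22 mm wide; open, the fingers measure 114 mm over their backs; the gripper's body (76 mm by 85 mm) begins 54 mm behind the grasp point. The pads swing forward as they close: fully open they stand 13 mm farther back than shut.
Start: joints at [60.487, 21.807, 74.336, -0, 83.858, -12.336], TCP at [0.162, 0.525, 0.248] pointing down, gripper open.
Joint ranges: [-178.18, 178.18], [-50.72, 133.34], [12.68, 142.11], [-81.47, 261.47], [9.98, 163.14], [-165.26, 165.26]. Speed limits (degrees/s): [136.94, 136.94, 180, 180, 180, 180].

## Interface

Orientations are given as a 3x3 rotation matrix whose columns are the frame's x, y, z axes.
In Python, from rig import env, viewer gives the robot as it stands.
- The arm moves only by the tool move_arm, never from a script. Its argument "motion" is a list of rows, each a list of 2 entries, a list of its own where there are three numbers: the shift along the tool's x, y, z normalised to -1 to 1, where 1 is 50 mm, then the turn, a rotation vector about the tool's x, y, z normalised to -1 to 1, where 1 is 8 degrees. A call has 1 to 20 rows; each row shifts and turns the commanded pose from where the row before left it, along the tool's axes as they then stand; what a row does not reach is not made up. A row lasts 1/10 s, in which the tool goes at most 50 mm and 8.59 degrees, less where a joint would pass 70% of its speed; a pose out of reach is approached as far as the arm can. A call with a number of a shift or a turn outside -1 to 1 is refused whole. A call with a gripper value outside its range is refused whole. "claw" is the closure, from 0 (fully open) to 1 (shut), set as the call begins (left out, the last holds). The fingers move at their own pace and stop on an object; "force" is the grip in N (left out, the last holds). Time passes only in rows, so rows that do not move let the fingers close. It gives the time, the measured TCP pose, the force, the opening and the grip force at its end, in the units of the state.
- env.observe(): the state, without advancing time (a new reading comes with each control period).
- viewer.get_image(name): name is "scene" or "side" or "wrist"; returns a dict with "frame" (384x512x3 uint8, red, green, blue), "depth" (384x512 float32, m along the optical axis (not along the pixel's ray), 0 where there is no reading), "fx", "fy", "cx", "cy" (pixels), "eye" and "attitude" of the camera in the world; the wrist camera has in their place "T_tool_cam" (4x4, takes a point from camera to tool coordinates, whose origin is the TCP and whose axes are the flange's). Camera axes: x right, y up, looking along -z (the intrinsics and any distortion apply to the point x, -y, -z); pixel columns grow to the right and rows downward; lengths in m; the calibration is good to about 2 mm. A picture is of the moment at which its call begins: read the wrist's pose just before it.
- env.close_job(): hands the job in; it is judged then, once.
The state is a dict: "time_s": time; "q": joint angles; "qvel": joint speeds; "joint_efforts": joint torques, N m; "position": TCP position; "tool_rot": TCP orientation; "ft_force": force on the tool from outside, world axes, zero at the start; "wrist_torque": the same for the moment, N m; "grip_width": finger opening in m; "gripper_force": force on a finger pad.
Only numpy, scipy, OpenCV 4.12 (cv2) and the standard library are available. Lean on these libraries where they do the work, as an engineer would, in place of code of your own. Each camera call takes 0.05 s, during which the arm holds its last target. There are 200 camera calls.

## Working session

There is one attempt and no reset: what is moved stays moved. The work goes in short steps, Python scripts to look and compute and a tool call to move; the robot and the scene stay as the last step left them, time stands still between calls to the robot, and variables do not carry over. Pictures are saved under pics/ and viewed, at most 10 in all, crops included, and the job is handed in when it is done.

Besides the shell and the picture viewer there is one more tool, called after ">>>" as a command line: name --argument value ..., lists and objects as JSON in quotes. move_arm: Moves the arm, as the interface text tells. Scaled input: -1 to 1 covers 50 mm each way for a shift and 8 degrees each way for a turn. Its arguments: {"type":"object","properties":{"motion":{"type":"array","items":{"type":"array"}},"claw":{"type":"number"},"force":{"type":"number"}},"required":["motion"]}

```bash
ls; mkdir -p pics
cat > h.py <<'E'
import numpy as np, cv2
from rig import env, viewer
def pts(im):
    "world points of each pixel via depth (scene/side)"
    d=im["depth"]; v,u=np.indices(d.shape)
    c=np.stack([(u-im["cx"])/im["fx"]*d, -(v-im["cy"])/im["fy"]*d, -d],-1)
    if "eye" in im: R=np.array(im["attitude"]);e=np.array(im["eye"])
    else:
        s=env.observe();T=np.array(im["T_tool_cam"]);Rt=np.array(s["tool_rot"])
        R=Rt@T[:3,:3];e=Rt@T[:3,3]+np.array(s["position"])
    return c@R.T+e
E
python3 - <<'E'
from h import *
s=env.observe(); print({k:np.round(v,3).tolist() for k,v in s.items()})
a=[]
for n in("scene","side"):
    im=viewer.get_image(n); np.save(f"pics/{n}.npy",im,allow_pickle=True); print(n,{k:np.round(v,4).tolist() for k,v in im.items() if k not in("frame","depth")},(im["depth"]==0).mean())
    cv2.imwrite(f"pics/{n}0.png",cv2.resize(im["frame"][:,:,::-1],(800,600)))
print(env.tip_reach)
E
```

```text
pics
{'time_s': 0.0, 'q': [60.489, 21.84, 74.387, 0.0, 83.858, -12.335], 'qvel': [-0.055, -0.083, 0.002, -0.042, 0.028, 0.056], 'joint_efforts': [-0.001, -44.847, -23.128, -0.0, 0.005, 0.0], 'position': [0.162, 0.525, 0.248], 'tool_rot': [[-0.955, 0.295, -0.001], [0.295, 0.955, -0.001], [0.0, -0.001, -1.0]], 'ft_force': [-0.301, -0.329, -0.265], 'wrist_torque': [0.057, -0.039, 0.022], 'gripper_force': 0.0, 'grip_width': 0.085}
scene {'fx': 454.5134, 'fy': 454.5134, 'cx': 259.5818, 'cy': 196.1093, 'eye': [1.2966, 0.0483, 1.0151], 'attitude': [[-0.0041, -0.782, 0.6232], [0.9999, 0.0042, 0.0118], [-0.0118, 0.6232, 0.782]]} 0.003957112630208333
side {'fx': 381.3921, 'fy': 381.3921, 'cx': 254.6386, 'cy': 194.8453, 'eye': [0.3657, -0.5235, 0.7419], 'attitude': [[0.9474, 0.2369, -0.2153], [-0.32, 0.7151, -0.6214], [0.0067, 0.6576, 0.7533]]} 0.0041351318359375
0.017
```

View pics/scene0.png

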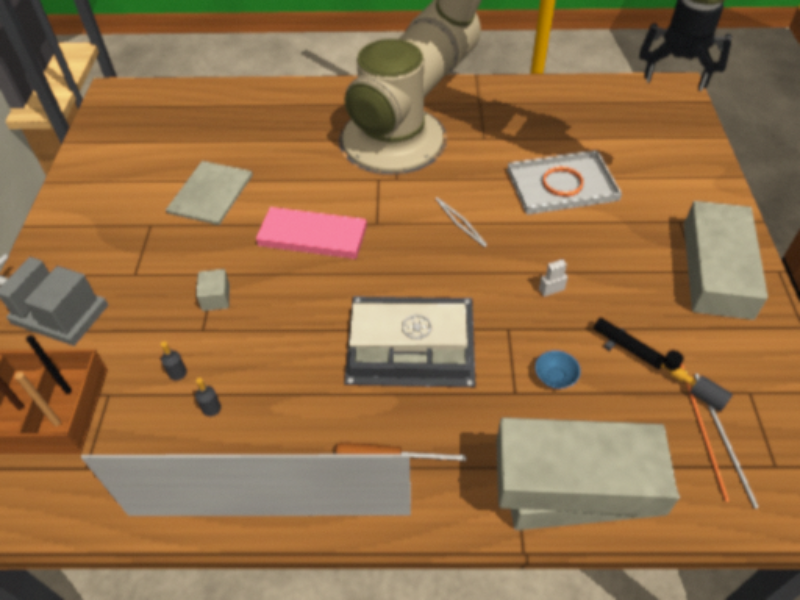

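View pics/side0.png

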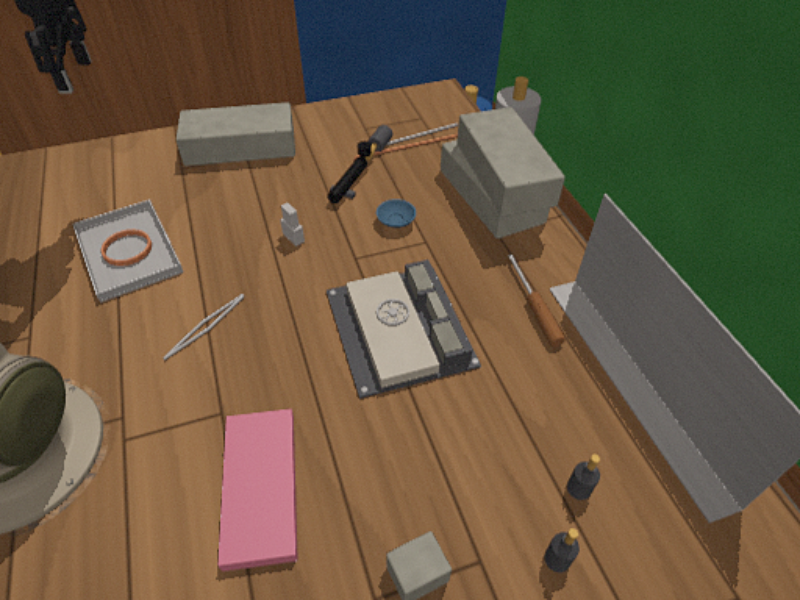

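The scene view shows the white board in the jig at about (410,330) with the brooch at (416,327). The spacer stands upright at (553,278) scene and (291,225) side. Look-alikes are the brick cube at (213,290), the pink slab at (312,232), which is a board decoy, and the tray at (565,180). The only thing with a foot and tab is at (553,278). Next I measure it.

```bash
cat > m.py <<'E'
from h import *
ims={n:np.load(f"pics/{n}.npy",allow_pickle=True).item() for n in("scene","side")}
def rect(p):
    r=cv2.minAreaRect((p[:,:2]*1000).astype(np.float32)); return np.round(r[0],1),np.round(r[1],1),round(r[2],2)
for n,im in ims.items():
    P=pts(im); f=im["frame"].astype(int); hsv=cv2.cvtColor(im["frame"],cv2.COLOR_RGB2HSV)
    s=.64
    w={"scene":(slice(160,192),slice(340,368)),"side":(slice(126,160),slice(175,200))}[n]
    p=P[w].reshape(-1,3); h=hsv[w].reshape(-1,3)
    m=(p[:,2]>.008)
    print(n,"spacer z max",np.round(p[m][:,2].max(),3),rect(p[m]), "hsv",np.median(h[m],0))
    for a,b in((.031,.040),(.064,.08)):
        k=(p[:,2]>a)&(p[:,2]<b); 
        if k.sum()>3: print("  z",a,k.sum(),rect(p[k]),p[k].mean(0).round(4))
    w={"scene":(slice(188,248),slice(218,308)),"side":(slice(165,255),slice(205,310))}[n]
    p=P[w].reshape(-1,3); h=hsv[w].reshape(-1,3)
    k=(p[:,2]>.022)&(p[:,2]<.0315)&(h[:,2]>150)
    q=p[k]; print("  board",k.sum(),rect(q),q.mean(0).round(4))
    k=(p[:,2]>.004)&(p[:,2]<.045); print("  jig",rect(p[k]))
    for a in (.006,.028,.036): print(a,(abs(p[:,2]-a)<.002).sum())
E
python3 m.py
python3 - <<'E'
import cv2,numpy as np
a=np.load('pics/scene.npy',allow_pickle=True).item()["frame"];b=np.load('pics/side.npy',allow_pickle=True).item()["frame"]
A=cv2.resize(a[185:250,215:375],(790,321),interpolation=cv2.INTER_CUBIC)
B=cv2.resize(b[120:260,170:310],(279,279),interpolation=cv2.INTER_CUBIC)
B=cv2.resize(b[160:255,205:310],(308,279),interpolation=cv2.INTER_CUBIC)
C=cv2.resize(b[125:165,170:200],(209,279),interpolation=cv2.INTER_CUBIC)
D=cv2.resize(a[155:195,335:375],(273,279),interpolation=cv2.INTER_CUBIC)
cv2.imwrite('pics/crop1.png',np.vstack([A,np.hstack([B,C,D])])[:,:,::-1])
E
```

```text
scene spacer z max 1.015 (array([862., 167.]), array([ 45.2, 899.8]), 71.85) hsv [ 17.  26. 167.]
  z 0.031 57 (array([453.3, 302.7]), array([20.7, 44.8]), 10.18) [0.4555 0.2998 0.0353]
  z 0.064 53 (array([448.7, 302. ]), array([17.6, 32.8]), 18.74) [0.4511 0.3021 0.0694]
  board 1866 (array([560.5,  37.6]), array([199.3, 117.8]), 89.39) [0.5511 0.0377 0.0276]
  jig (array([561. ,  40.6]), array([247.7, 201. ]), 89.0)
0.006 731
0.028 1350
0.036 677
side spacer z max 0.742 (array([ 416.3, -103.4]), array([845.6,  35.9]), 85.57) hsv [ 12.  18. 109.]
  z 0.031 56 (array([447.1, 300.2]), array([18.8, 44.5]), 23.36) [0.4466 0.2942 0.036 ]
  z 0.064 55 (array([447.3, 302.2]), array([14. , 31.9]), 22.56) [0.4473 0.3005 0.0699]
  board 2105 (array([546.5,  37.9]), array([202. ,  89.4]), 89.04) [0.5448 0.0286 0.029 ]
  jig (array([571.8,  50.8]), array([287.8, 277.5]), 69.86)
0.006 1281
0.028 1811
0.036 728
```

View pics/crop1.png

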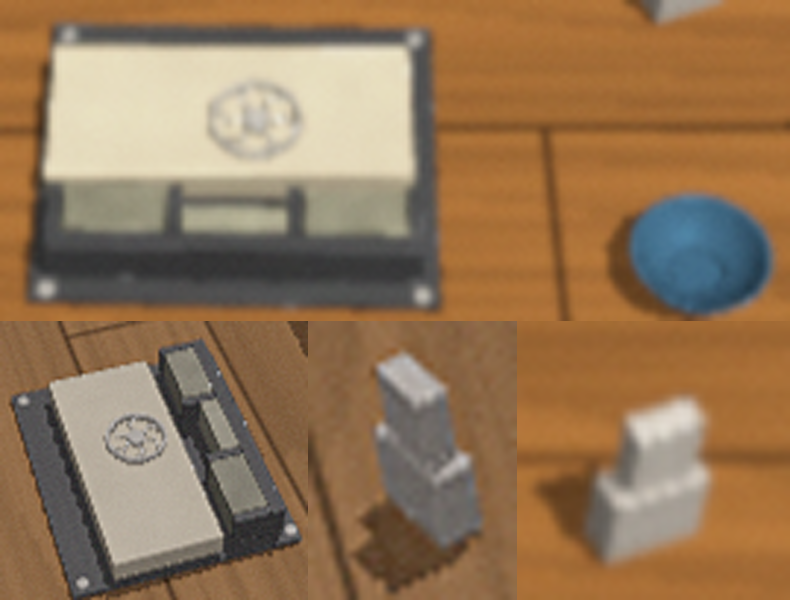

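The bottom crops confirm the spacer (foot and tab), and the middle bay has the recessed thin block with the widest gap. Next I plan a close wrist look.

```bash
cat >> h.py <<'E'
from scipy.spatial.transform import Rotation as Ro
def plan(p,yaw=None):
    "shift in tool axes now (units), then turn about tool axes (units) to tool pointing down, tool y at yaw deg"
    s=env.observe();R=np.array(s["tool_rot"]);x=np.array(s["position"])
    print("pos",x.round(4),"yaw",round(np.degrees(np.arctan2(R[1,1],R[0,1])),2),"F",np.round(s["ft_force"],1),"t",round(s["time_s"],2),"w",round(s["grip_width"],4),"q",np.round(s["q"]))
    print("shift",(R.T@(np.array(p)-x)/.05).round(3))
    if yaw is not None:
        a=np.radians(yaw);y=np.array([np.cos(a),np.sin(a),0]);z=np.array([0,0,-1.]);D=np.stack([np.cross(y,z),y,z],1)
        print("turn",(Ro.from_matrix(R.T@D).as_rotvec(degrees=True)/8).round(3),"| shift after turn",(D.T@(np.array(p)-x)/.05).round(3))
E
python3 - <<'E'
from h import *
im=viewer.get_image("wrist");print(np.round(im["T_tool_cam"],4),im["fx"],im["cx"],im["cy"])
plan([.448,.301,.248],21)
E
```

```text
[[ 0.000e+00  9.591e-01  2.830e-01  7.320e-02]
 [ 1.000e+00 -5.000e-04  1.700e-03 -1.000e-03]
 [ 1.700e-03  2.830e-01 -9.591e-01 -1.251e-01]
 [ 0.000e+00  0.000e+00  0.000e+00  1.000e+00]] 276.6333280684089 255.85638848375314 191.74219815325796
pos [0.1623 0.5253 0.2479] yaw 72.82 F [0.6 0.1 0.1] t 0.15 w 0.0854 q [ 60.  22.  74.  -0.  84. -12.]
shift [-6.783e+00 -2.598e+00 -2.000e-03]
turn [-8.000e-03  2.000e-03  6.478e+00] | shift after turn [-6.235e+00  3.726e+00 -3.000e-03]
```

>>> move_arm --motion '[[[-0.565, -0.216, 0], [0, 0, 0]], [[-0.565, -0.216, 0], [0, 0, 0]], [[-0.565, -0.216, 0], [0, 0, 0]], [[-0.565, -0.216, 0], [0, 0, 0]], [[-0.565, -0.216, 0], [0, 0, 0]], [[-0.565, -0.216, 0], [0, 0, 0]], [[-0.565, -0.216, 0], [0, 0, 0]], [[-0.565, -0.216, 0], [0, 0, 0]], [[-0.565, -0.216, 0], [0, 0, 0]], [[-0.565, -0.216, 0], [0, 0, 0]], [[-0.565, -0.216, 0], [0, 0, 0]], [[-0.565, -0.216, 0], [0, 0, 0]], [[0, 0, 0], [0, 0, 0.925]], [[0, 0, 0], [0, 0, 0.925]], [[0, 0, 0], [0, 0, 0.925]], [[0, 0, 0], [0, 0, 0.925]], [[0, 0, 0], [0, 0, 0.925]], [[0, 0, 0], [0, 0, 0.925]], [[0, 0, 0], [0, 0, 0.925]], [[0, 0, 0], [0, 0, 0]]]' --claw 0

```text
time_s: 2.15
position: [0.4479, 0.3015, 0.2481]
tool_rot: [[-0.358, 0.934, -0.0], [0.934, 0.358, -0.0], [0.0, -0.001, -1.0]]
ft_force: [-1.2, 0.1, -0.6]
grip_width: 0.0855
gripper_force: 0.0
```

```bash
cat > w.py <<'E'
from h import *
def rect(p):
    r=cv2.minAreaRect((p[:,:2]*1000).astype(np.float32)); return np.round(r[0],1),np.round(r[1],1),round(r[2],2)
E
python3 - <<'E'
from w import *
plan([.448,.301,.08],21)
im=viewer.get_image("wrist");P=pts(im);cv2.imwrite("pics/w1.png",im["frame"][:,:,::-1])
np.save("pics/w1.npy",P)
p=P.reshape(-1,3);k=(abs(p[:,0]-.448)<.05)&(abs(p[:,1]-.301)<.05)&(p[:,2]>.02)&(p[:,2]<.09)
p=p[k]
for a in range(20,85,5):
    q=p[(p[:,2]>a/1e3)&(p[:,2]<=(a+5)/1e3)]
    if len(q)>5: print(a,len(q),*rect(q))
E
```

```text
pos [0.4479 0.3015 0.2481] yaw 20.96 F [-1.2  0.1 -0.6] t 2.15 w 0.0855 q [21. 21. 76.  0. 83.  0.]
shift [-1.000e-02 -1.000e-03  3.362e+00]
turn [-0.004 -0.    -0.005] | shift after turn [-1.000e-02 -3.000e-03  3.362e+00]
25 14 [436.8 321.5] [17.4  0.2] 21.23
30 79 [444.7 301.3] [20.  43.8] 22.15
35 128 [444.5 301.7] [19.3 42.8] 23.54
45 12 [438.8 314.8] [13.1  0.9] 25.59
50 10 [439.4 315.1] [11.7  0.4] 22.6
55 8 [438.3 314.7] [11.5  0.4] 22.89
60 6 [438.9 314.9] [12.5  0.3] 23.43
65 274 [444.7 301.4] [13.7 30. ] 21.31
70 69 [444.8 301.3] [13.4 28.9] 21.49
```

View pics/w1.png

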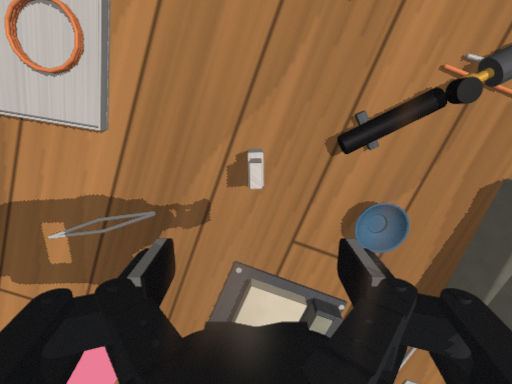

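The wrist view shows the spacer at (256,170), with its thickness along the closing line between the open pads at (155,270) and (360,270). The dish at (382,228) is clear of the fingers.

>>> move_arm --motion '[[[0.02, -0.056, 0.4], [0, 0, -0.1]], [[0, 0, 0.48], [0, 0, 0]], [[0, 0, 0.48], [0, 0, 0]], [[0, 0, 0.48], [0, 0, 0]], [[0, 0, 0.48], [0, 0, 0]], [[0, 0, 0.48], [0, 0, 0]], [[0, 0, 0.48], [0, 0, 0]], [[0, 0, 0.3], [0, 0, 0]], [[0, 0, 0.18], [0, 0, 0]], [[0, 0, 0], [0, 0, 0]], [[0, 0, 0], [0, 0, 0]]]'

```text
time_s: 3.3
position: [0.4454, 0.3016, 0.0609]
tool_rot: [[-0.373, 0.928, 0.001], [0.928, 0.373, 0.0], [-0.0, 0.001, -1.0]]
ft_force: [0.3, -0.2, -0.2]
grip_width: 0.0853
gripper_force: 0.0
```

>>> move_arm --motion '[[[0, 0, 0], [0, 0, 0]], [[0, 0, 0], [0, 0, 0]], [[0, 0, 0], [0, 0, 0]], [[0, 0, 0], [0, 0, 0]], [[0, 0, 0], [0, 0, 0]], [[0, 0, 0], [0, 0, 0]], [[0, 0, 0], [0, 0, 0]], [[0, 0, 0], [0, 0, 0]], [[0, 0, 0], [0, 0, 0]], [[0, 0, 0], [0, 0, 0]]]' --claw 1 --force 40

```text
time_s: 4.3
position: [0.4451, 0.3014, 0.0603]
tool_rot: [[-0.372, 0.928, 0.0], [0.928, 0.372, -0.0], [-0.0, 0.0, -1.0]]
ft_force: [0.4, -0.1, 1.0]
grip_width: 0.013
gripper_force: 45.7
```

>>> move_arm --motion '[[[0, 0, -0.2], [0, 0, 0]], [[0, 0, -0.6], [0, 0, 0]], [[0, 0, -0.6], [0, 0, 0]], [[0, 0, -0.6], [0, 0, 0]], [[0, 0, -0.6], [0, 0, 0]], [[0, 0, -0.6], [0, 0, 0]], [[0, 0, -0.6], [0, 0, 0]]]'

```text
time_s: 5.0
position: [0.4446, 0.3013, 0.2522]
tool_rot: [[-0.372, 0.928, 0.0], [0.928, 0.372, 0.0], [0.0, 0.0, -1.0]]
ft_force: [0.7, 0.7, -2.4]
grip_width: 0.0129
gripper_force: 45.4
```

>>> move_arm --motion '[[[-0.608, 0.035, 0], [0, 0, 0]], [[-0.608, 0.035, 0], [0, 0, 0]], [[-0.608, 0.035, 0], [0, 0, 0]], [[-0.608, 0.035, 0], [0, 0, 0]], [[-0.608, 0.035, 0], [0, 0, 0]], [[-0.608, 0.035, 0], [0, 0, 0]], [[-0.608, 0.035, 0], [0, 0, 0]], [[-0.608, 0.035, 0], [0, 0, 0]], [[-0.608, 0.035, 0], [0, 0, 0]], [[-0.608, 0.035, 0], [0, 0, 0]], [[-0.608, 0.035, 0], [0, 0, 0]], [[-0.608, 0.035, 0], [0, 0, 0]], [[0, 0, 0], [0, 0, 0.71]], [[0, 0, 0], [0, 0, 0.71]], [[0, 0, 0], [0, 0, 0.71]], [[0, 0, 0], [0, 0, 0.71]], [[0, 0, 0], [0, 0, 0]]]'

```text
time_s: 6.7
position: [0.5999, -0.0293, 0.2507]
tool_rot: [[0.017, 1.0, -0.0], [1.0, -0.017, 0.0], [0.0, -0.0, -1.0]]
ft_force: [-0.2, -0.1, -1.9]
grip_width: 0.013
gripper_force: 45.3
```

Run:
```python
from w import *
plan([.60,-.03,.25],-1)
im=viewer.get_image("wrist");P=pts(im);cv2.imwrite("pics/w2.png",im["frame"][:,:,::-1])
np.savez("pics/w2.npz",P=P,f=im["frame"])
```

```text
pos [ 0.5999 -0.0293  0.2507] yaw -0.95 F [-0.2 -0.1 -1.9] t 6.7 w 0.013 q [-14.  27.  66.   0.  88. -13.]
shift [-0.013  0.002  0.014]
turn [-0.001 -0.     0.007] | shift after turn [-0.013  0.002  0.014]
```

View pics/w2.png

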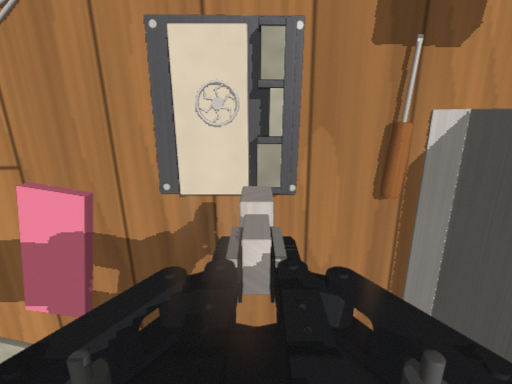

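The wrist view shows the jig at (225,105), the board's rear edge at col ~248, and the middle bay's block face at (270,112). The thin block is in the middle, with its gap around (259,112). The held spacer is at (257,240).

```bash
cat > jig.py <<'E'
from w import *
def measure(P,f):
    hsv=cv2.cvtColor(f,cv2.COLOR_RGB2HSV); H,S,V=[hsv[...,i] for i in range(3)]
    z=P[...,2]; win=(P[...,0]>.40)&(P[...,0]<.72)&(P[...,1]>-.10)&(P[...,1]<.20)
    big=lambda m:(lambda n,l,st,c:l==1+np.argmax(st[1:,4]))(*cv2.connectedComponentsWithStats(m.astype(np.uint8)))
    dark=win&(z<.05)&((S<70)|(V<70))&(z>-.005)
    jig=big(dark|(win&(z>.004)&(z<.05)))
    p=P[jig];p=p[p[:,2]>.003];rj=rect(p);print("jig",rj)
    b=big(win&(abs(z-.028)<.006)&(V>150)&(H<35)&(H>15)&(S>25)); b=big(b)
    print("board",rect(P[b]),"z",np.median(P[b][:,2]).round(4))
    g=win&(z>.032)&(z<.042); print("z36",rect(P[g]),np.median(P[g][:,2]).round(4))
    return jig,b,g
if __name__=="__main__":
    d=np.load("pics/w2.npz");P,f=d["P"],d["f"]
    jig,b,g=measure(P,f)
    hsv=cv2.cvtColor(f,cv2.COLOR_RGB2HSV)
    # profiles along world x at three y
    for r in (55,95,110,125,165):
        print("row",r,[(c,int(hsv[r,c,2]),*(np.round(P[r,c]*1000).astype(int).tolist())) for c in range(242,302,3)])
E
python3 jig.py
```

```text
jig (array([560.4,  40.6]), array([218.9, 190.1]), 88.69)
board (array([543.8,  36.5]), array([198.4,  89.7]), 89.38) z 0.0274
z36 (array([584.7,  39.2]), array([199.8, 115.5]), 88.69) 0.0352
row 55 [(242, 215, 584, 102, 28), (245, 217, 588, 102, 28), (248, 94, 591, 106, 4), (251, 72, 594, 106, 5), (254, 58, 598, 106, 4), (257, 60, 602, 106, 4), (260, 62, 605, 101, 31), (263, 153, 608, 101, 35), (266, 150, 611, 100, 36), (269, 148, 615, 100, 35), (272, 146, 618, 101, 34), (275, 147, 621, 100, 36), (278, 146, 625, 100, 35), (281, 145, 628, 100, 36), (284, 112, 632, 100, 34), (287, 96, 635, 100, 35), (290, 97, 638, 100, 35), (293, 99, 642, 100, 36), (296, 92, 649, 105, 5), (299, 98, 652, 105, 6)]
row 95 [(242, 217, 583, 59, 27), (245, 217, 587, 59, 27), (248, 97, 590, 60, 5), (251, 55, 593, 60, 4), (254, 56, 597, 60, 6), (257, 57, 601, 60, 6), (260, 56, 605, 60, 6), (263, 57, 609, 60, 6), (266, 57, 612, 60, 5), (269, 72, 615, 58, 34), (272, 168, 618, 58, 36), (275, 167, 622, 58, 35), (278, 165, 625, 58, 36), (281, 165, 629, 58, 35), (284, 83, 632, 58, 36), (287, 94, 636, 58, 35), (290,
[... 878 characters left out ...]
65, 626, 24, 36), (281, 164, 629, 24, 35), (284, 88, 633, 24, 35), (287, 89, 636, 24, 36), (290, 91, 640, 24, 35), (293, 80, 647, 22, 5), (296, 91, 651, 22, 5), (299, 107, 656, 22, -1)]
row 165 [(242, 212, 581, -25, 28), (245, 213, 585, -25, 29), (248, 157, 588, -30, 6), (251, 62, 592, -30, 5), (254, 62, 596, -30, 4), (257, 119, 600, -24, 35), (260, 147, 604, -24, 36), (263, 145, 607, -24, 35), (266, 142, 611, -24, 35), (269, 140, 615, -24, 35), (272, 138, 619, -25, 35), (275, 138, 622, -25, 35), (278, 136, 626, -25, 33), (281, 88, 630, -25, 35), (284, 87, 634, -25, 35), (287, 84, 637, -25, 36), (290, 77, 645, -31, 5), (293, 87, 649, -30, 7), (296, 84, 653, -31, 5), (299, 154, 658, -32, -1)]
```

Run:
```python
from w import *
d=np.load("pics/w2.npz");P=d["P"]
s=env.observe();R=np.array(s["tool_rot"]);x=np.array(s["position"])
t=(P.reshape(-1,3)-x)@R*1000
k=(abs(t[:,0])<40)&(abs(t[:,1])<25)&(t[:,2]>15)&(t[:,2]<75); t=t[k]
for a in range(15,70,5):
    q=t[(t[:,2]>=a)&(t[:,2]<a+5)]
    if len(q)>3: print(a,len(q),"x",np.percentile(q[:,0],[2,50,98]).round(1),"y",np.percentile(q[:,1],[1,50,99]).round(1))
plan([.6017,.0397,.110],-1.3)
```

```text
15 83 x [13.5 14.2 14.6] y [-8.1 -1.5  5.2]
20 325 x [ 7.2 15.4 20.8] y [-10.7  -0.3   7.8]
25 358 x [ 6.4 18.2 21.4] y [-11.5  -2.6   8.4]
30 81 x [20.7 21.1 21.4] y [-11.   -1.5   8. ]
35 76 x [20.4 21.1 21.5] y [-10.9  -1.5   8. ]
40 65 x [20.7 21.1 21.6] y [-10.9  -1.5   7.7]
45 65 x [20.5 21.1 21.5] y [-11.2  -2.1   7.9]
50 59 x [20.6 21.1 21.4] y [-10.8  -0.8   8.2]
55 50 x [20.8 21.1 21.4] y [-10.7  -1.5   7.8]
pos [ 0.6    -0.0294  0.2507] yaw -0.78 F [-0.2 -0.4 -1.6] t 6.75 w 0.0131 q [-14.  27.  66.  -0.  88. -13.]
shift [1.382 0.016 2.813]
turn [-0.     0.     0.065] | shift after turn [1.382 0.003 2.813]
```

>>> move_arm --motion '[[[0.14, 0.006, 0.0], [0, 0, 0.06]], [[0.14, 0.006, 0.2], [0, 0, 0]], [[0.14, 0.006, 0.4], [0, 0, 0]], [[0.14, 0.006, 0.4], [0, 0, 0]], [[0.14, 0.006, 0.4], [0, 0, 0]], [[0.14, 0.006, 0.4], [0, 0, 0]], [[0.14, 0.006, 0.4], [0, 0, 0]], [[0.14, 0.006, 0.3], [0, 0, 0]], [[0.14, 0.006, 0.2], [0, 0, 0]], [[0.14, 0.006, 0], [0, 0, 0]], [[0, 0, 0], [0, 0, 0]], [[0, 0, 0], [0, 0, 0]]]'

```text
time_s: 7.95
position: [0.6052, 0.0406, 0.1162]
tool_rot: [[0.023, 1.0, 0.002], [1.0, -0.023, -0.0], [-0.0, 0.002, -1.0]]
ft_force: [0.4, 1.2, -1.9]
grip_width: 0.0128
gripper_force: 45.3
```

Run:
```python
from w import *
plan([.6031,.0406,.0663],-1.3)
a=[]
im=viewer.get_image("wrist");P=pts(im);np.savez("pics/w3.npz",P=P,f=im["frame"]);a.append(im["frame"][0:384,140:400])
im=viewer.get_image("side");np.savez("pics/s3.npz",P=pts(im),f=im["frame"]);a.append(cv2.resize(im["frame"][120:265,190:330],(371,384)))
cv2.imwrite("pics/c3.png",np.hstack(a)[:,:,::-1])
```

```text
pos [0.6052 0.0406 0.1162] yaw -1.34 F [ 0.4  1.2 -1.9] t 7.95 w 0.0128 q [-7. 34. 76. -0. 70. -6.]
shift [-0.002 -0.044  0.997]
turn [ 0.012  0.002 -0.005] | shift after turn [-0.002 -0.042  0.998]
```

View pics/c3.png

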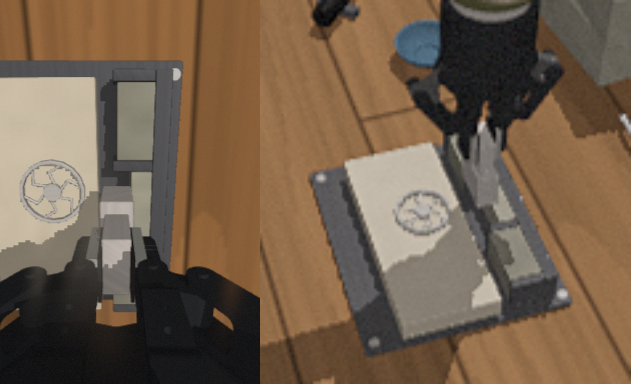

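The left half shows the held spacer at (117,240) above the middle bay's gap (cols 100–130). The right half shows it just above the bay from the side. Next I measure the relative offsets from this image.

Run:
```python
from w import *
d=np.load("pics/w3.npz");P,f=d["P"],d["f"]
hsv=cv2.cvtColor(f,cv2.COLOR_RGB2HSV);V=hsv[...,2]
s=env.observe();print(np.round(s["position"],4))
# jig frame with yaw -1.31
c,sn=np.cos(np.radians(1.31)),np.sin(np.radians(1.31))
J=np.stack([c*(P[...,0]-.5604)-sn*(P[...,1]-.0406), sn*(P[...,0]-.5604)+c*(P[...,1]-.0406),P[...,2]],-1)*1000
z=J[...,2]
def st(n,m,ax): 
    q=J[m][:,ax]; print(n,m.sum(),np.percentile(q,[1,5,50,95,99]).round(1))
rows=lambda y0,y1:(J[...,1]>y0)&(J[...,1]<y1)&(abs(J[...,0])<110)
for y0,y1 in((30,40),(40,50),(50,60),(60,70),(70,85)):
    b=rows(y0,y1)&(abs(z-28)<5)&(J[...,0]<45); st(f"board {y0}",b,0)
    g=rows(y0,y1)&(abs(z-36)<4); st(f"  top36 {y0}",g,0)
g=(J[...,1]>20)&(J[...,1]<27)&(abs(z-36)<4)&(V>110)&(abs(J[...,0]-60)<25); st("thinblock",g,0)
sp=(abs(J[...,0]-42)<20)&(abs(J[...,1])<30)&(z>46)&(z<80);
for a in range(45,100,8): 
    m=(abs(J[...,0]-42)<20)&(abs(J[...,1])<35)&(z>a)&(z<a+8)
    if m.sum()>5: st(f"sp z{a} x",m,0); st("        y",m,1)
```

```text
[0.6051 0.0403 0.1161]
board 30 1446 [-60.2 -56.5 -15.5  24.8  28.1]
  top36 30 794 [-19.5 -12.5  58.6  79.7  81.8]
board 40 1545 [-60.3 -56.6 -15.9  24.2  27.4]
  top36 40 710 [43.4 44.9 62.7 80.4 82. ]
board 50 1601 [-60.4 -56.8 -16.8  24.6  28.1]
  top36 50 713 [44.2 45.7 63.1 80.3 82. ]
board 60 1679 [-60.3 -56.9 -16.4  24.1  27.7]
  top36 60 793 [44.2 45.6 63.  80.4 81.9]
board 70 2551 [-60.7 -56.8 -16.6  23.8  27.4]
  top36 70 1193 [44.2 45.6 63.2 80.5 82. ]
thinblock 184 [54.9 55.6 62.5 69.4 70.3]
sp z53 x 53 [34.2 34.9 43.4 51.9 52.6]
        y 53 [21.5 21.6 21.9 22.2 22.2]
sp z61 x 93 [33.9 34.5 43.4 52.  52.8]
        y 93 [20.7 21.5 21.9 22.1 22.2]
sp z69 x 106 [33.9 34.7 43.4 52.1 52.8]
        y 106 [21.4 21.5 21.9 22.2 22.2]
sp z77 x 124 [33.7 34.4 43.4 52.  52.9]
        y 124 [20.8 21.4 21.9 22.2 22.3]
sp z85 x 649 [33.4 34.  43.3 52.4 52.8]
        y 649 [ 6.8  8.8 18.1 22.  22.2]
sp z93 x 134 [36.3 36.9 43.  49.4 50. ]
        y 134 [14.1 14.5 14.9 15.3 15.5]
```

>>> move_arm --motion '[[[0, -0.02, 0.1], [0, 0, 0]], [[0, -0.018, 0.14], [0, 0, 0]], [[0, 0, 0.14], [0, 0, 0]], [[0, 0, 0.1], [0, 0, 0]], [[0, 0, 0], [0, 0, 0]], [[0, 0, 0], [0, 0, 0]]]'

```text
time_s: 8.65
position: [0.603, 0.0405, 0.0912]
tool_rot: [[0.024, 1.0, -0.0], [1.0, -0.024, 0.0], [-0.0, -0.0, -1.0]]
ft_force: [-0.8, -0.2, -1.4]
grip_width: 0.0133
gripper_force: 45.3
```

Run:
```python
from w import *
plan([.6032,.0405,.0663],-1.3)
```

```text
pos [0.603  0.0405 0.0912] yaw -1.38 F [-0.8 -0.2 -1.4] t 8.65 w 0.0133 q [-7. 36. 78. -0. 66. -6.]
shift [-0.     0.005  0.498]
turn [-0.001  0.    -0.01 ] | shift after turn [-0.     0.005  0.498]
```

>>> move_arm --motion '[[[0, 0.004, 0.07], [0, 0, 0]], [[0, 0, 0.07], [0, 0, 0]], [[0, 0, 0.07], [0, 0, 0]], [[0, 0, 0.07], [0, 0, 0]], [[0, 0, 0.07], [0, 0, 0]], [[0, 0, 0.07], [0, 0, 0]], [[0, 0, 0], [0, 0, 0]], [[0, 0, 0], [0, 0, 0]]]'

```text
time_s: 9.45
position: [0.6031, 0.0405, 0.0703]
tool_rot: [[0.024, 1.0, -0.0], [1.0, -0.024, 0.0], [0.0, -0.0, -1.0]]
ft_force: [-0.1, -0.3, -1.5]
grip_width: 0.0134
gripper_force: 45.3
```

>>> move_arm --motion '[[[0, 0, 0.02], [0, 0, 0]], [[0, 0, 0.02], [0, 0, 0]], [[0, 0, 0.02], [0, 0, 0]], [[0, 0, 0.01], [0, 0, 0]], [[0, 0, 0], [0, 0, 0]], [[0, 0, 0], [0, 0, 0]]]'

```text
time_s: 10.05
position: [0.6031, 0.0406, 0.0668]
tool_rot: [[0.024, 1.0, 0.0], [1.0, -0.024, 0.0], [0.0, 0.0, -1.0]]
ft_force: [0.3, -0.4, -1.8]
grip_width: 0.0134
gripper_force: 45.3
```

>>> move_arm --motion '[[[0, 0, 0.01], [0, 0, 0]], [[0, 0, 0.004], [0, 0, 0]], [[0, 0, 0], [0, 0, 0]], [[0, 0, 0], [0, 0, 0]]]'

```text
time_s: 10.45
position: [0.6032, 0.0405, 0.0664]
tool_rot: [[0.024, 1.0, 0.0], [1.0, -0.024, -0.0], [-0.0, 0.0, -1.0]]
ft_force: [-1.0, -0.3, 2.0]
grip_width: 0.0132
gripper_force: 45.8
```

>>> move_arm --motion '[[[0, 0, 0], [0, 0, 0]], [[0, 0, 0], [0, 0, 0]], [[0, 0, 0], [0, 0, 0]], [[0, 0, 0], [0, 0, 0]], [[0, 0, 0], [0, 0, 0]], [[0, 0, -0.1], [0, 0, 0]], [[0, 0, -0.3], [0, 0, 0]], [[0, 0, -0.6], [0, 0, 0]], [[0, 0, -0.6], [0, 0, 0]], [[0, 0, -0.6], [0, 0, 0]], [[0, 0, -0.6], [0, 0, 0]], [[0, 0, -0.4], [0, 0, 0]], [[-0.7, 0, 0], [0, 0, 0]], [[-0.7, 0, 0], [0, 0, 0]], [[0, 0, 0], [0, 0, 0]]]' --claw 0.5

```text
time_s: 11.95
position: [0.6013, -0.0328, 0.2265]
tool_rot: [[0.028, 1.0, 0.0], [1.0, -0.028, -0.001], [-0.001, 0.0, -1.0]]
ft_force: [0.4, 0.3, 0.0]
grip_width: 0.0427
gripper_force: 0.0
```

```bash
cat > look.py <<'E'
from w import *
import sys
def jf(P,z=None):
    c,sn=np.cos(np.radians(1.31)),np.sin(np.radians(1.31))
    return np.stack([c*(P[...,0]-.5604)-sn*(P[...,1]-.0406), sn*(P[...,0]-.5604)+c*(P[...,1]-.0406),P[...,2]],-1)*1000
def look(n):
    plan([.6032,.0405,.25],-1.3)
    im=viewer.get_image("wrist");f=im["frame"];J=jf(pts(im));z=J[...,2];hsv=cv2.cvtColor(f,cv2.COLOR_RGB2HSV)
    cv2.imwrite(f"pics/{n}.png",f[:,:,::-1])
    rc=lambda m:rect(J[m]/1000)
    win=(abs(J[...,0])<100)&(abs(J[...,1])<115)
    b=win&(abs(z-28)<5)&(hsv[...,2]>90)&(J[...,0]<37); k=np.ones((3,3),np.uint8)
    nn,l,st,c=cv2.connectedComponentsWithStats(cv2.morphologyEx(b.astype(np.uint8),cv2.MORPH_OPEN,k)); b=l==1+np.argmax(st[1:,4])
    print("board",rc(b))
    for y in (-85,-45,-30,0,30,45,85):
        m=b&(abs(J[...,1]-y)<6); 
        if m.sum()>5: print("  y",y,"x",np.percentile(J[m][:,0],[.5,99.5]).round(1))
    near=(abs(J[...,0]-42)<25)&(abs(J[...,1])<30)
    for nm,a,e in(("foot",40,46),("tab",70,82)):
        m=near&(z>a)&(z<e)
        if m.sum()>5: print(nm,m.sum(),rc(m))
if __name__=="__main__": look(sys.argv[1])
E
python3 look.py w4
```

```text
pos [ 0.6013 -0.0328  0.2265] yaw -1.59 F [0.4 0.3 0. ] t 11.95 w 0.0427 q [-14.  28.  68.  -0.  84. -13.]
shift [ 1.465 -0.003 -0.472]
turn [ 0.003  0.007 -0.036] | shift after turn [ 1.466  0.004 -0.47 ]
board (array([-16.8,  -2.8]), array([ 90. , 200.2]), 0.43)
  y -85 x [-59.9  28.8]
  y -45 x [-60.5  28.3]
  y -30 x [-60.8  28.4]
  y 0 x [-60.9  27.9]
  y 30 x [-61.2  27.3]
  y 45 x [-61.3  27.5]
  y 85 x [-61.7  27.1]
foot 296 (array([40.5,  2. ]), array([19.1, 43.4]), 0.32)
tab 459 (array([40.9,  2. ]), array([29.4, 12.7]), 89.6)
```

View pics/w4.png

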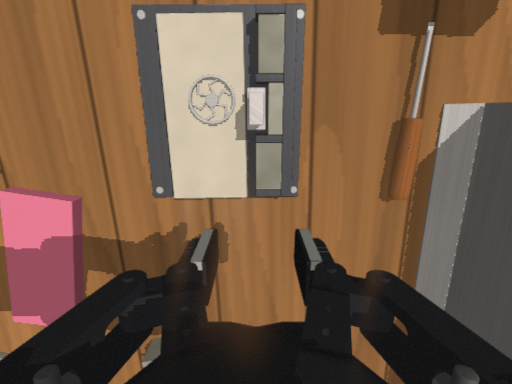

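The view shows the spacer standing released in the middle bay gap at (257,108), between the board's edge at col 247 and the block face at col 267. The brooch is in place at (212,100). The board's +y end lags by about 1.5 mm. Next I close the gripper and go to the front of the board to push.

>>> move_arm --motion '[[[0.35, -0.333, 0], [0, 0, 0]], [[0.35, -0.333, 0], [0, 0, 0]], [[0.35, -0.333, 0], [0, 0, 0]], [[0.35, -0.333, 0], [0, 0, 0]], [[0.35, -0.333, 0], [0, 0, 0]], [[0.35, -0.333, 0], [0, 0, 0]], [[0.35, -0.333, 0], [0, 0, 0]], [[0.35, -0.333, 0], [0, 0, 0]], [[0, 0, 0], [0, 0, 0.934]], [[0, 0, 0], [0, 0, 0.934]], [[0, 0, 0], [0, 0, 0.934]], [[0, 0, 0], [0, 0, 0.934]], [[0, 0, 0], [0, 0, 0.934]], [[0, 0, 0], [0, 0, 0.934]], [[0, 0, 0], [0, 0, 0.934]], [[0, 0, 0], [0, 0, 0.934]], [[0, 0, 0], [0, 0, 0.934]], [[0, 0, 0], [0, 0, 0.934]], [[0, 0, 0], [0, 0, 0.934]], [[0, 0, 0], [0, 0, 0.934]]]' --claw 1

```text
time_s: 14.0
position: [0.4713, 0.1147, 0.2264]
tool_rot: [[1.0, -0.023, 0.0], [-0.023, -1.0, 0.0], [0.0, -0.0, -1.0]]
ft_force: [-0.2, -0.1, -0.1]
grip_width: 0.0001
gripper_force: 0.0
```

Run:
```python
from w import *
from look import jf
plan([.4720,.1107,.031],-91.3)
im=viewer.get_image("wrist");J=jf(pts(im));f=im["frame"];cv2.imwrite("pics/w5.png",f[:,:,::-1])
z=J[...,2];hsv=cv2.cvtColor(f,cv2.COLOR_RGB2HSV)
b=(abs(z-28)<4)&(hsv[...,2]>120)&(abs(J[...,0])<70)&(J[...,0]<35)&(abs(J[...,1])<115)
for y in range(-90,95,20):
    m=b&(abs(J[...,1]-y)<6)
    if m.sum()>5: print("y",y,np.percentile(J[m][:,0],[.5,99.5]).round(1))
s=env.observe();R=np.array(s["tool_rot"]);x=np.array(s["position"])
t=(pts(im).reshape(-1,3)-x)@R*1000; k=(abs(t[:,2])<20)&(np.linalg.norm(t[:,:2],axis=1)<60);t=t[k]
for a in range(-20,20,5):
    q=t[(t[:,2]>=a)&(t[:,2]<a+5)]
    if len(q)>3: print("finger z",a,len(q),q.min(0).round(1),q.max(0).round(1))
```

```text
pos [0.4713 0.1147 0.2264] yaw -91.29 F [-0.2 -0.1 -0.1] t 14.0 w 0.0001 q [-0. 16. 86.  0. 77. 91.]
shift [0.016 0.08  3.907]
turn [-0.002 -0.001  0.001] | shift after turn [0.016 0.079 3.907]
y -90 [-60.3  28.2]
y -70 [-60.2  28.3]
y -50 [-60.1  27.4]
y -30 [-61.2  27.1]
y -10 [-61.1  26.7]
y 10 [-60.9  26.8]
y 30 [-60.8  28. ]
y 50 [-60.7  28.1]
y 70 [-60.5  28.2]
y 90 [-60.4  27.4]
finger z -20 388 [-13.2  -5.8 -20. ] [ 10.5   7.  -15. ]
finger z -15 262 [  4.8 -12.9 -15. ] [ 10.3  14.2 -10. ]
finger z -10 272 [  4.8 -12.9 -10. ] [10.6 14.3 -5. ]
finger z -5 260 [  4.8 -12.9  -5. ] [10.2 14.3 -0. ]
finger z 0 239 [  4.6 -12.9   0. ] [10.1 14.2  4.9]
finger z 5 198 [  4.8 -12.7   5.1] [10.1 13.9 10. ]
finger z 10 86 [  5.2 -10.9  10. ] [10.3 12.1 14.7]
```

>>> move_arm --motion '[[[0.01, 0.08, 0.3], [0, 0, 0]], [[0, 0, 0.5], [0, 0, 0]], [[0, 0, 0.5], [0, 0, 0]], [[0, 0, 0.5], [0, 0, 0]], [[0, 0, 0.5], [0, 0, 0]], [[0, 0, 0.5], [0, 0, 0]], [[0, 0, 0.5], [0, 0, 0]], [[0, 0, 0.4], [0, 0, 0]], [[0, 0, 0.2], [0, 0, 0]], [[0.1, 0, 0], [0, 0, 0]], [[0.1, 0, 0], [0, 0, 0]], [[0.05, 0, 0], [0, 0, 0]], [[0, 0, 0], [0, 0, 0]], [[0, 0, 0], [0, 0, 0]]]'

```text
time_s: 15.45
position: [0.4847, 0.1095, 0.0316]
tool_rot: [[1.0, -0.018, 0.001], [-0.018, -1.0, -0.0], [0.001, 0.0, -1.0]]
ft_force: [-0.5, -0.7, 0.0]
grip_width: 0.0002
gripper_force: 0.0
```

>>> move_arm --motion '[[[0.02, 0, 0], [0, 0, 0]], [[0.02, 0, 0], [0, 0, 0]], [[0.02, 0, 0], [0, 0, 0]], [[0, 0, 0], [0, 0, 0]]]'

```text
time_s: 15.85
position: [0.4877, 0.1094, 0.0311]
tool_rot: [[1.0, -0.018, 0.0], [-0.018, -1.0, -0.0], [0.0, 0.0, -1.0]]
ft_force: [-0.5, 0.1, -0.3]
grip_width: -0.0
gripper_force: 0.0
```

>>> move_arm --motion '[[[0.02, 0, 0], [0, 0, 0]], [[0.02, 0, 0], [0, 0, 0]], [[0, 0, 0], [0, 0, 0]], [[0, 0, 0], [0, 0, 0]]]'

```text
time_s: 16.25
position: [0.4895, 0.1094, 0.0311]
tool_rot: [[1.0, -0.018, -0.0], [-0.018, -1.0, -0.0], [-0.0, 0.0, -1.0]]
ft_force: [0.0, -0.3, 0.0]
grip_width: -0.0001
gripper_force: 0.0
```

>>> move_arm --motion '[[[0.01, 0, 0], [0, 0, 0]], [[0.01, 0, 0], [0, 0, 0]], [[0, 0, 0], [0, 0, 0]], [[0, 0, 0], [0, 0, 0]]]'

```text
time_s: 16.65
position: [0.4905, 0.1094, 0.0311]
tool_rot: [[1.0, -0.018, -0.0], [-0.018, -1.0, 0.0], [-0.0, -0.0, -1.0]]
ft_force: [-1.5, -0.5, -0.5]
grip_width: 0.0005
gripper_force: 0.0
```

>>> move_arm --motion '[[[0.01, 0, 0], [0, 0, 0]], [[0.01, 0, 0], [0, 0, 0]], [[0, 0, 0], [0, 0, 0]], [[0, 0, 0], [0, 0, 0]]]'

```text
time_s: 17.05
position: [0.4912, 0.1095, 0.0311]
tool_rot: [[1.0, -0.018, -0.001], [-0.018, -1.0, 0.0], [-0.001, -0.0, -1.0]]
ft_force: [-1.6, 1.2, 1.0]
grip_width: -0.0001
gripper_force: 1.1
```

```bash
cat > sd.py <<'E'
from w import *
from look import jf
def sd():
    for n in("side","scene"):
        im=viewer.get_image(n);J=jf(pts(im));f=im["frame"];hsv=cv2.cvtColor(f,cv2.COLOR_RGB2HSV);z=J[...,2]
        o=[]
        for y in range(-90,95,20):
            m=(abs(z-28)<4)&(hsv[...,2]>110)&(J[...,0]>-75)&(J[...,0]<40)&(abs(J[...,1]-y)<7)
            if m.sum()>20: o.append((y,*np.percentile(J[m][:,0],[1,99]).round(1)))
        print(n,*o)
        near=(abs(J[...,0]-42)<25)&(abs(J[...,1])<32)
        for nm,a,e in(("foot",40,46),("tab",70,82)):
            m=near&(z>a)&(z<e)
            if m.sum()>5: print(" ",nm,m.sum(),rect(J[m]/1000))
        cv2.imwrite(f"pics/{n}_last.png",f[:,:,::-1])
    s=env.observe();print(jf(np.array(s["position"])).round(1),np.round(s["ft_force"],1),s["time_s"])
if __name__=="__main__": sd()
E
python3 sd.py
```

```text
side (-90, np.float64(-57.4), np.float64(30.5)) (-70, np.float64(-57.8), np.float64(30.3)) (-50, np.float64(-57.1), np.float64(30.5)) (-30, np.float64(-58.1), np.float64(30.0)) (-10, np.float64(-57.5), np.float64(30.1)) (10, np.float64(-57.1), np.float64(29.0)) (30, np.float64(-58.8), np.float64(29.7)) (50, np.float64(-58.3), np.float64(29.6)) (70, np.float64(-53.7), np.float64(29.3)) (90, np.float64(-41.8), np.float64(28.7))
  foot 54 (array([43.6,  1.6]), array([44. , 19.8]), 89.39)
  tab 69 (array([43.3,  1.1]), array([31.5, 14.1]), 87.61)
scene (-90, np.float64(-54.0), np.float64(32.9)) (-70, np.float64(-53.5), np.float64(32.4)) (-50, np.float64(-53.4), np.float64(33.8)) (-30, np.float64(-55.1), np.float64(33.0)) (-10, np.float64(-55.8), np.float64(23.4)) (10, np.float64(-55.7), np.float64(3.1)) (30, np.float64(-57.2), np.float64(32.7)) (50, np.float64(-57.8), np.float64(32.1)) (70, np.float64(-59.3), np.float64(32.7)) (90, np.float64(-55.4), np.float64(32.2))
  foot 63 (array([48. ,  4.6]), array([20.7, 49.7]), 2.27)
  tab 63 (array([46.1,  2.2]), array([28.5, 15.1]), 88.92)
[-70.6  67.3  31.1] [-2.1  1.6  0.7] 17.15
```

>>> move_arm --motion '[[[0.01, 0, 0], [0, 0, 0]], [[0.01, 0, 0], [0, 0, 0]], [[0, 0, 0], [0, 0, 0]], [[0, 0, 0], [0, 0, 0]]]'

```text
time_s: 17.55
position: [0.4927, 0.1093, 0.0311]
tool_rot: [[1.0, -0.018, 0.0], [-0.018, -1.0, -0.0], [0.0, 0.0, -1.0]]
ft_force: [-1.1, 0.4, -0.4]
grip_width: 0.0001
gripper_force: 0.4
```

```bash
python3 sd.py | grep -v np.foo | sed 's/np.float64//g'
```

```text
side (-90, (-57.4), (30.2)) (-70, (-57.3), (30.1)) (-50, (-56.5), (30.7)) (-30, (-57.4), (30.6)) (-10, (-57.2), (30.7)) (10, (-57.4), (30.5)) (30, (-56.9), (30.7)) (50, (-56.8), (31.5)) (70, (-53.9), (32.1)) (90, (-41.9), (30.9))
  foot 56 (array([41.8, -7.2]), array([26.3, 57.8]), 34.49)
  tab 74 (array([43.2,  1.4]), array([14.1, 31.3]), 1.63)
scene (-90, (-51.7), (34.0)) (-70, (-54.4), (34.2)) (-50, (-55.4), (33.1)) (-30, (-54.0), (33.4)) (-10, (-55.7), (23.0)) (10, (-56.6), (3.0)) (30, (-55.5), (35.5)) (50, (-55.3), (33.3)) (70, (-59.7), (34.3)) (90, (-54.1), (34.6))
  foot 59 (array([50.3,  1. ]), array([24.5, 42.5]), 2.97)
  tab 66 (array([45.5,  2.1]), array([28.6, 16.9]), 87.65)
[-69.2  67.1  31.1] [-1.2  1.3 -1.2] 17.65
```

>>> move_arm --motion '[[[-0.08, 0, 0], [0, 0, 0]], [[-0.08, 0, 0], [0, 0, 0.03]], [[0, 0.3, 0], [0, 0, 0]], [[0, 0.4, 0], [0, 0, 0]], [[0, 0.4, 0], [0, 0, 0]], [[0, 0.22, 0], [0, 0, 0]], [[0.04, 0, 0], [0, 0, 0]], [[0.04, 0, 0], [0, 0, 0]], [[0.02, 0, 0], [0, 0, 0]], [[0, 0, 0], [0, 0, 0]], [[0, 0, 0], [0, 0, 0]]]'

```text
time_s: 18.75
position: [0.488, 0.0439, 0.0311]
tool_rot: [[1.0, -0.022, -0.0], [-0.022, -1.0, 0.0], [-0.0, -0.0, -1.0]]
ft_force: [0.3, -0.1, 0.2]
grip_width: 0.0001
gripper_force: 0.0
```

```bash
python3 sd.py | sed 's/np.float64//g'|tail -1;python3 -c "
from h import *
plan([.5,.0422,.0311],-91.3)"
```

```text
[-72.5   1.4  31.1] [-0.5  0.3  0.3] 18.85
pos [0.488  0.0437 0.0311] yaw -91.25 F [-0.5  0.3  0.3] t 18.85 w 0.0002 q [ -9.  32. 100.  -0.  48.  82.]
shift [0.241 0.025 0.   ]
turn [-0.     0.     0.006] | shift after turn [0.241 0.024 0.   ]
```

>>> move_arm --motion '[[[0.01, 0, 0], [0, 0, 0]], [[0.01, 0, 0], [0, 0, 0]], [[0.01, 0, 0], [0, 0, 0]], [[0.01, 0, 0], [0, 0, 0]], [[0.01, 0, 0], [0, 0, 0]], [[0.01, 0, 0], [0, 0, 0]], [[0.01, 0, 0], [0, 0, 0]], [[0.01, 0, 0], [0, 0, 0]], [[0, 0, 0], [0, 0, 0]]]'

```text
time_s: 19.75
position: [0.4917, 0.0434, 0.0311]
tool_rot: [[1.0, -0.022, -0.001], [-0.022, -1.0, 0.0], [-0.001, -0.0, -1.0]]
ft_force: [-2.9, 0.9, 2.3]
grip_width: 0.0002
gripper_force: 1.7
```

```bash
python3 sd.py | sed 's/np.float64//g'
```

```text
side (-90, (-55.8), (30.6)) (-70, (-55.7), (31.1)) (-50, (-56.8), (30.2)) (-30, (-56.2), (31.4)) (-10, (-56.3), (31.1)) (10, (-39.0), (31.1)) (30, (-44.7), (31.9)) (50, (-35.3), (32.1)) (70, (-27.9), (32.4)) (90, (-9.5), (32.2))
  foot 57 (array([42. , -4.1]), array([48.3, 32.2]), 69.83)
  tab 71 (array([43.7,  2. ]), array([30.7, 14.7]), 88.46)
scene (-90, (-54.2), (35.2)) (-70, (-54.1), (34.1)) (-50, (-54.7), (35.3)) (-30, (-55.0), (33.8)) (-10, (-58.8), (19.8)) (10, (-59.3), (3.1)) (30, (-56.1), (34.6)) (50, (-53.1), (35.0)) (70, (-53.0), (35.4)) (90, (-52.1), (34.6))
  foot 53 (array([50.3,  0.7]), array([42.3, 25.6]), 89.79)
  tab 67 (array([45.7,  2.3]), array([15.7, 28.4]), 2.17)
[-68.6   1.2  31.1] [-2.9 -0.3  1.8] 19.85
```

>>> move_arm --motion '[[[0.01, 0, 0], [0, 0, 0]], [[0.01, 0, 0], [0, 0, 0]], [[0.01, 0, 0], [0, 0, 0]], [[0.01, 0, 0], [0, 0, 0]], [[0, 0, 0], [0, 0, 0]]]'

```text
time_s: 20.35
position: [0.4941, 0.0433, 0.0311]
tool_rot: [[1.0, -0.022, 0.0], [-0.022, -1.0, 0.0], [0.0, -0.0, -1.0]]
ft_force: [-4.2, 0.7, 2.6]
grip_width: -0.0003
gripper_force: 1.9
```

>>> move_arm --motion '[[[0.01, 0, 0], [0, 0, 0]], [[0.01, 0, 0], [0, 0, 0]], [[0, 0, 0], [0, 0, 0]]]'

```text
time_s: 20.65
position: [0.4953, 0.0432, 0.0311]
tool_rot: [[1.0, -0.022, 0.0], [-0.022, -1.0, -0.0], [0.0, 0.0, -1.0]]
ft_force: [-2.1, -0.5, -0.5]
grip_width: 0.0003
gripper_force: 1.3
```

>>> move_arm --motion '[[[0.01, 0, 0], [0, 0, 0]], [[0.01, 0, 0], [0, 0, 0]], [[0, 0, 0], [0, 0, 0]]]'

```text
time_s: 20.95
position: [0.4957, 0.0432, 0.0311]
tool_rot: [[1.0, -0.022, -0.001], [-0.022, -1.0, 0.0], [-0.001, 0.0, -1.0]]
ft_force: [-4.4, -0.3, 3.1]
grip_width: 0.0002
gripper_force: 2.5
```

>>> move_arm --motion '[[[0.01, 0, 0], [0, 0, 0]], [[0.01, 0, 0], [0, 0, 0]], [[0, 0, 0], [0, 0, 0]]]'

```text
time_s: 21.25
position: [0.4957, 0.0432, 0.0311]
tool_rot: [[1.0, -0.022, -0.003], [-0.022, -1.0, 0.0], [-0.003, 0.0, -1.0]]
ft_force: [-9.2, -0.7, 5.7]
grip_width: 0.0001
gripper_force: 4.5
```

>>> move_arm --motion '[[[0.01, 0, 0], [0, 0, 0]], [[0.01, 0, 0], [0, 0, 0]], [[0, 0, 0], [0, 0, 0]]]'

```text
time_s: 21.55
position: [0.4958, 0.0432, 0.0311]
tool_rot: [[1.0, -0.022, -0.005], [-0.022, -1.0, 0.0], [-0.005, 0.0, -1.0]]
ft_force: [-12.2, -1.8, 7.8]
grip_width: -0.0001
gripper_force: 6.5
```

```bash
python3 sd.py | sed 's/np.float64//g'
```

```text
side (-90, (-53.0), (35.3)) (-70, (-52.4), (35.1)) (-50, (-51.7), (34.6)) (-30, (-52.2), (35.5)) (-10, (-63.6), (35.1)) (10, (-34.9), (35.1)) (30, (-39.4), (35.6)) (50, (-30.3), (35.1)) (70, (-22.2), (35.9)) (90, (-3.6), (36.1))
  foot 52 (array([41.8, -2.8]), array([25.6, 43.3]), 39.29)
  tab 73 (array([46.4,  1.8]), array([14. , 31.7]), 0.34)
scene (-90, (-49.0), (36.1)) (-70, (-49.8), (37.1)) (-50, (-49.7), (37.7)) (-30, (-50.0), (39.1)) (-10, (-51.3), (25.9)) (10, (-53.8), (19.6)) (30, (-49.1), (37.0)) (50, (-49.0), (38.5)) (70, (-49.9), (37.9)) (90, (-49.9), (37.3))
  foot 55 (array([49.4,  0.8]), array([19.1, 42.1]), 1.28)
  tab 59 (array([48.8,  1.4]), array([28.5, 14.5]), 83.42)
[-64.7   1.2  31.1] [-13.   -2.7   8.9] 21.65
```

>>> move_arm --motion '[[[0.01, 0, 0], [0, 0, 0]], [[0, 0, 0], [0, 0, 0]], [[0, 0, 0], [0, 0, 0]], [[0, 0, 0], [0, 0, 0]]]'

```text
time_s: 22.05
position: [0.4958, 0.0432, 0.0311]
tool_rot: [[1.0, -0.022, -0.006], [-0.022, -1.0, 0.0], [-0.006, 0.0, -1.0]]
ft_force: [-14.4, -2.5, 10.6]
grip_width: 0.0001
gripper_force: 7.5
```

```bash
python3 sd.py | sed 's/np.float64//g'
python3 - <<'E'
import cv2,numpy as np
from h import *
im=viewer.get_image("wrist");w=im["frame"]
a=cv2.imread('pics/side_last.png')[155:265,200:315];b=cv2.imread('pics/scene_last.png')[175:255,215:315]
o=np.hstack([cv2.resize(a,(376,360),interpolation=3),cv2.resize(b,(424,360),interpolation=3)])
c=cv2.resize(w[:,:,::-1],(320,240)); o=np.vstack([o,cv2.copyMakeBorder(c,0,0,0,480,0)])
cv2.imwrite('pics/fin.png',o)
E
```

```text
side (-90, (-53.2), (34.7)) (-70, (-52.6), (34.7)) (-50, (-52.0), (35.5)) (-30, (-52.8), (35.5)) (-10, (-52.8), (35.4)) (10, (-32.6), (35.1)) (30, (-39.1), (35.6)) (50, (-29.5), (35.7)) (70, (-22.3), (36.2)) (90, (-1.9), (36.9))
  foot 51 (array([46.6,  0.5]), array([43.8, 19.8]), 88.59)
  tab 73 (array([46.6,  1.7]), array([31.4, 14.5]), 89.24)
scene (-90, (-50.0), (36.0)) (-70, (-50.8), (37.2)) (-50, (-51.0), (37.7)) (-30, (-51.5), (38.3)) (-10, (-53.9), (24.8)) (10, (-53.4), (20.9)) (30, (-48.2), (36.8)) (50, (-49.4), (38.4)) (70, (-48.7), (38.1)) (90, (-50.3), (37.9))
  foot 57 (array([50.4, -4.3]), array([19.7, 52.9]), 3.45)
  tab 62 (array([50.2,  1.1]), array([26.4, 16.5]), 86.43)
[-64.6   1.2  31.1] [-14.3  -1.8  10.4] 22.15
```

View pics/fin.png

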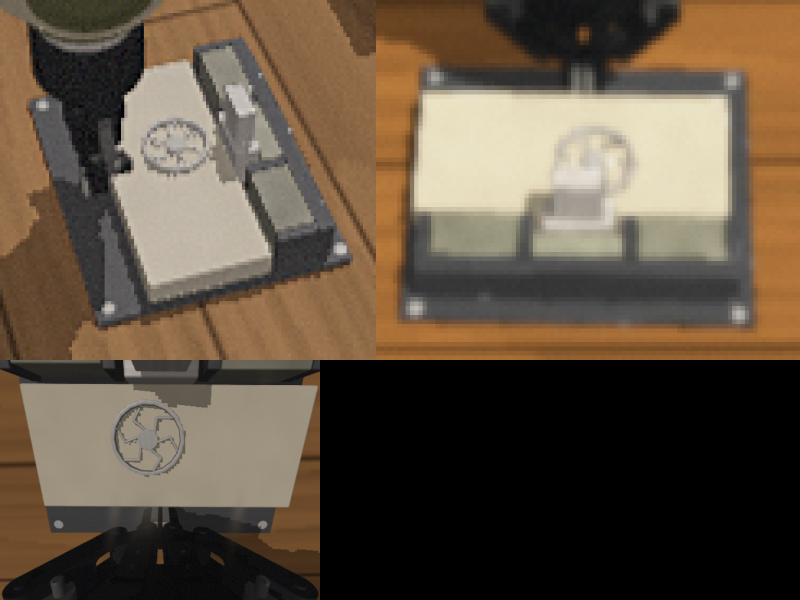

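The composite shows the board against the spacer at (240,140), in the middle bay and upright, and the brooch on the board at (175,145). The wrist crop shows the board's rear edge running parallel to the ribs. Next I check squareness numerically.

```bash
cat > sq.py <<'E'
from w import *
from look import jf
s=env.observe();im=viewer.get_image("wrist");f=im["frame"];g=cv2.GaussianBlur(cv2.cvtColor(f,cv2.COLOR_RGB2GRAY),(3,3),0).astype(float)
T=np.array(im["T_tool_cam"]);Rt=np.array(s["tool_rot"]);R=Rt@T[:3,:3];e=Rt@T[:3,3]+np.array(s["position"])
def ray(u,v,z):
    d=np.stack([(u-im["cx"])/im["fx"],-(v-im["cy"])/im["fy"],-np.ones(len(u))],-1)@R.T
    return jf(e+d*((z-e[2])/d[:,2])[:,None])
def edge(c0,c1,r0,r1,sg,z,skip=()):
    u=np.array([c for c in range(c0,c1,4) if not any(a<c<b for a,b in skip)]);D=np.diff(g,axis=0)*sg
    v=[]
    for c in u:
        k=r0+np.argmax(D[r0:r1,c]); w=np.clip(D[k-2:k+3,c],0,None); v.append((np.arange(k-2,k+3)*w).sum()/w.sum()+.5)
    q=ray(u.astype(float),np.array(v),z); l=cv2.fitLine(q[:,[1,0]].astype(np.float32),cv2.DIST_HUBER,0,.01,.01).ravel()
    r=(q[:,0]-l[3])-(q[:,1]-l[2])*l[1]/l[0]
    print("deg",np.degrees(np.arctan(l[1]/l[0])).round(2),"x@0",(l[3]-l[2]*l[1]/l[0]).round(2),"resid",np.abs(r).mean().round(2),"rows",np.round([v[0],v[-1]],1),"n",len(u))
edge(50,490,28,60,1,.028,((190,350),))     # board rear edge
edge(85,465,215,250,-1,.028,((200,310),))  # board front edge
edge(105,400,255,290,1,0.006,((130,400),)) # plate front (left part)
edge(20,490,2,36,1,.036,((180,345),))
s=env.observe();print(np.round(s["ft_force"],1))
cv2.imwrite("pics/w6.png",f[:,:,::-1])
E
python3 sq.py
```

```text
deg 0.26 x@0 34.18 resid 0.04 rows [37.2 40. ] n 71
deg 0.3 x@0 -54.3 resid 0.04 rows [233.2 234.4] n 67
deg -0.27 x@0 -92.81 resid 0.02 rows [275.8 275.6] n 7
deg -3.16 x@0 39.97 resid 3.34 rows [21.8 26.1] n 77
[-14.4  -2.6  10.7]
```

View pics/w6.png

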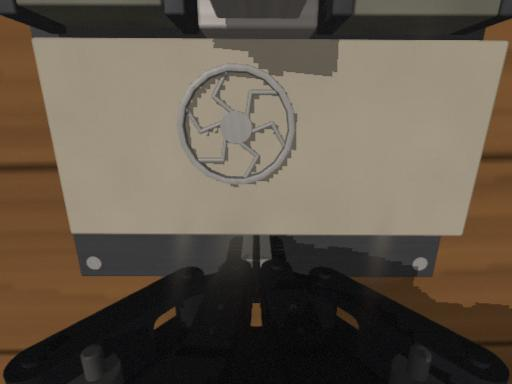

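```bash
sed -i '/^edge(105/d;/^edge(20/d' sq.py
cat >> sq.py <<'E'
edge(88,430,262,290,1,0.006,((170,345),))
edge(10,160,15,36,-1,.036)
edge(365,470,8,36,-1,.036)
for c in (60,120,380,440): print(c,g[10:42,c].astype(int))
E
python3 sq.py
```

```text
deg 0.26 x@0 34.18 resid 0.04 rows [37.  40.1] n 71
deg 0.31 x@0 -54.31 resid 0.04 rows [233.2 234.4] n 67
[-14.2  -1.7  10.1]
deg 0.23 x@0 -93.56 resid 0.8 rows [275.8 276.8] n 42
deg nan x@0 nan resid nan rows [14.  18.5] n 38
deg -0.01 x@0 40.68 resid 0.01 rows [14.3 14.5] n 27
60 [ 39  39  39  39  40  41  42  41  41  40  40  40  36  29  22  20  20  20
  20  21  20  20  22  26  31  34  50  88 125 142 146 147]
120 [ 39  39  39  39  40  40  39  39  38  38  37  37  36  37  36  37  37  36
  35  35  35  35  36  36  35  35  37  62 112 141 144 145]
380 [103 102  99  90  75  59  46  39  38  38  37  38  38  38  39  39  38  37
  36  36  37  37  36  36  37  36  35  35  41  70 114 139]
440 [ 99  99  97  89  76  60  47  41  40  39  39  39  39  40  39  38  39  39
  39  40  40  40  40  40  39  37  35  34  35  60 111 141]sq.py:12: RuntimeWarning: invalid value encountered in scalar divide
  k=r0+np.argmax(D[r0:r1,c]); w=np.clip(D[k-2:k+3,c],0,None); v.append((np.arange(k-2,k+3)*w).sum()/w.sum()+.5)
sq.py:14: RuntimeWarning: invalid value encountered in divide
  r=(q[:,0]-l[3])-(q[:,1]-l[2])*l[1]/l[0]
sq.py:15: RuntimeWarning: invalid value encountered in scalar divide
  print("deg",np.degrees(np.arctan(l[1]/l[0])).round(2),"x@0",(l[3]-l[2]*l[1]/l[0]).round(2),"resid",np.abs(r).mean().round(2),"rows",np.round([v[0],v[-1]],1),"n",len(u))
```

The board face sits at jig x = 34.2, where 34.0 is expected, so it is flush. It still reads about 0.25° ahead on the +y side. I'll back off and re-press about 12 mm to the −y side, still opposite the spacer, to square it. I'll add a slight rise to cut the down-force.

>>> move_arm --motion '[[[-0.06, 0, 0], [0, 0, 0]], [[-0.08, 0, 0], [0, 0, 0]], [[0, 0.14, 0], [0, 0, 0]], [[0, 0.14, 0], [0, 0, 0]], [[0.03, 0, 0], [0, 0, 0]], [[0.03, 0, 0], [0, 0, 0]], [[0, 0, 0], [0, 0, 0]], [[0, 0, 0], [0, 0, 0]]]'

```text
time_s: 23.1
position: [0.4943, 0.0294, 0.0311]
tool_rot: [[1.0, -0.022, 0.0], [-0.022, -1.0, -0.0], [0.0, 0.0, -1.0]]
ft_force: [1.1, 0.6, -0.4]
grip_width: 0.0001
gripper_force: 0.0
```

```bash
python3 sq.py 2>/dev/null | head -3; python3 -c "
from look import *
s=env.observe();print(jf(np.array(s['position'])).round(2),np.round(s['ft_force'],1),s['time_s'])"
```

```text
deg 0.26 x@0 34.16 resid 0.32 rows [34.6 29.5] n 71
deg 0.3 x@0 -54.32 resid 1.0 rows [231.2 214.5] n 67
[-0.1  0.4  1.1]
[-65.87 -12.72  31.09] [-0.1  0.4  1.1] 23.15
```

>>> move_arm --motion '[[[0.012, 0, 0], [0, 0, 0]], [[0.012, 0, 0], [0, 0, 0]], [[0.01, 0, -0.005], [0, 0, 0]], [[0.01, 0, -0.005], [0, 0, 0]], [[0.01, 0, -0.005], [0, 0, 0]], [[0, 0, 0], [0, 0, 0]], [[0, 0, 0], [0, 0, 0]]]'

```text
time_s: 23.85
position: [0.4954, 0.0293, 0.0313]
tool_rot: [[1.0, -0.022, -0.004], [-0.022, -1.0, 0.0], [-0.004, -0.0, -1.0]]
ft_force: [-6.6, -1.4, -2.0]
grip_width: -0.0003
gripper_force: 3.1
```

>>> move_arm --motion '[[[0.01, 0, -0.005], [0, 0, 0]], [[0.01, 0, -0.005], [0, 0, 0]], [[0, 0, 0], [0, 0, 0]], [[0, 0, 0], [0, 0, 0]]]'

```text
time_s: 24.25
position: [0.4954, 0.0293, 0.0315]
tool_rot: [[1.0, -0.022, -0.007], [-0.022, -1.0, 0.0], [-0.007, -0.0, -1.0]]
ft_force: [-8.8, -2.8, -2.6]
grip_width: 0.0
gripper_force: 4.5
```

```bash
python3 sq.py 2>/dev/null | head -3; python3 -c "
from look import *
s=env.observe();print(jf(np.array(s['position'])).round(2),np.round(s['ft_force'],1),s['time_s'])"
```

```text
deg 0.24 x@0 34.22 resid 0.33 rows [37.5 30.5] n 71
deg 0.29 x@0 -54.41 resid 1.07 rows [232.8 215.1] n 67
[-9.3 -2.5 -1.3]
[-64.71 -12.75  31.52] [-9.3 -2.5 -1.3] 24.3
```

```bash
sed -e 's/^edge(50,490.*/edge(30,450,28,60,1,.028,((150,320),))/;s/^edge(85,465.*/edge(55,430,215,250,-1,.028,((170,280),))/' -e '/^edge(88/,$d' sq.py > sq2.py; echo 'edge(335,440,8,36,-1,.036)' >> sq2.py; python3 sq2.py
```

```text
deg 0.24 x@0 34.22 resid 0.03 rows [37.3 39.6] n 63
deg 0.3 x@0 -54.42 resid 0.04 rows [232.8 234.5] n 66
[-8.9 -2.  -1.1]
deg -0.01 x@0 40.7 resid 0.01 rows [14.4 14.5] n 27
```

```bash
cat > sq3.py <<'E'
from sq2 import *
hsv=cv2.cvtColor(f,cv2.COLOR_RGB2HSV)
# plate front screws
m=((g>60)&(hsv[...,1]<60)).astype(np.uint8); m[:248]=0;m[282:]=0;m[:,150:330]=0
n,l,st,c=cv2.connectedComponentsWithStats(m)
k=[i for i in range(1,n) if 60<st[i,4]<400]; 
q=ray(c[k][:,0],c[k][:,1],.0075); print([(st[i,4],c[i].round(1)) for i in k],q.round(2))
if len(k)==2:
    a,b=q; print("screw deg",np.degrees(np.arctan((a[0]-b[0])/(a[1]-b[1]))).round(2))
# plate front edge by saturation
S=cv2.GaussianBlur(hsv[...,1],(3,3),0).astype(float); 
g[:]=S; edge(60,400,264,290,1,.006,((130,330),))
E
python3 sq3.py
```

```text
deg 0.23 x@0 34.24 resid 0.04 rows [37.3 39.6] n 63
deg 0.3 x@0 -54.39 resid 0.04 rows [232.7 234.5] n 66
[-9.2 -3.1 -1.7]
deg -0.0 x@0 40.73 resid 0.01 rows [14.3 14.5] n 27
[(np.int32(376), array([388.8, 256.7])), (np.int32(218), array([ 71.2, 262.1]))] [[-79.34 -93.99   7.5 ]
 [-83.08  98.58   7.5 ]]
screw deg -1.11
deg 0.2 x@0 -93.33 resid 0.45 rows [274.5 275.8] n 35
```

```bash
cat > sq4.py <<'E'
from sq2 import *
q=[]
for a,b in((50,95),(370,412)):
    w=g[250:276,a:b]; t=(np.percentile(w,99)+np.median(w))/2; m=(w>t).astype(np.uint8); m[0:3]=0
    n,l,st,c=cv2.connectedComponentsWithStats(m); i=1+np.argmax(st[1:,4]); print(st[i].tolist(),c[i].round(2)); q.append(ray(np.array([c[i][0]+a]),np.array([c[i][1]+250.]),.007)[0])
a,b=q;print(np.round(q,2),"screw deg",np.degrees(np.arctan((a[0]-b[0])/(a[1]-b[1]))).round(2))
S=cv2.cvtColor(f,cv2.COLOR_RGB2HSV)[...,1].astype(float);R_=f[...,0].astype(float)-f[...,2]
for c in(70,110,350,380,395): print(c,R_[266:284,c].astype(int))
E
python3 sq4.py
```

```text
deg 0.24 x@0 34.19 resid 0.04 rows [37.2 39.6] n 63
deg 0.29 x@0 -54.44 resid 0.04 rows [232.8 234.5] n 66
[-8.7 -2.7 -2.3]
deg 0.0 x@0 40.69 resid 0.01 rows [14.3 14.5] n 27
[14, 6, 15, 13, 150] [21.19 12.01]
[23, 7, 12, 7, 64] [28.48 10.02]
[[ -83.34   98.95    7.  ]
 [ -81.96 -100.49    7.  ]] screw deg -0.4
70 [ 8  8  4  1 -1 -1 -1  0  0 25 62 70 70 70 70 70 69 69]
110 [-1  1  0  0 -1 -1  0  1  0 25 62 69 70 70 69 68 70 71]
350 [-1 -1  0  1  0 -1 -2  2  0 -1 30 37 14 -2 -1 -7  0 -3]
380 [ 8  5  6  7  7  7  7  4  4  5 23 35 38 38 36 38 36 37]
395 [ 5  4  7  4  4 -1 -1  2 -2  1 23 38 39 40 41 41 40 39]
```

>>> move_arm --motion '[[[0.012, 0, 0.002], [0, 0, 0]], [[0.012, 0, 0.002], [0, 0, 0]], [[0.012, 0, 0], [0, 0, 0]], [[0, 0, 0], [0, 0, 0]], [[0, 0, 0], [0, 0, 0]]]'

```text
time_s: 24.95
position: [0.4955, 0.0294, 0.0312]
tool_rot: [[1.0, -0.022, -0.011], [-0.022, -1.0, 0.001], [-0.011, -0.0, -1.0]]
ft_force: [-16.0, -3.0, 4.1]
grip_width: 0.0001
gripper_force: 7.9
```

```bash
python3 sq2.py
```

```text
deg 0.24 x@0 34.2 resid 0.03 rows [36.7 39.6] n 63
deg 0.29 x@0 -54.3 resid 0.03 rows [232.8 234.7] n 66
[-16.8  -3.5   2.6]
deg -0.02 x@0 40.65 resid 0.02 rows [14.2 14.4] n 27
```

The angle does not change under 16 N at −12 mm, so the board is seated flush and the residual is measurement error. I'll re-press opposite the spacer's centre.

>>> move_arm --motion '[[[-0.07, 0, 0], [0, 0, 0]], [[-0.08, 0, 0.01], [0, 0, 0]], [[0, -0.13, 0.01], [0, 0, 0]], [[0, -0.14, 0], [0, 0, 0]], [[0.03, 0, 0], [0, 0, 0]], [[0.03, 0, 0], [0, 0, 0]], [[0.012, 0, 0], [0, 0, 0]], [[0.01, 0, -0.003], [0, 0, 0]], [[0.01, 0, -0.003], [0, 0, 0]], [[0.01, 0, -0.003], [0, 0, 0]], [[0.01, 0, -0.003], [0, 0, 0]], [[0.01, 0, -0.003], [0, 0, 0]], [[0, 0, 0], [0, 0, 0]], [[0, 0, 0], [0, 0, 0]]]'

```text
time_s: 26.4
position: [0.4958, 0.043, 0.0311]
tool_rot: [[1.0, -0.022, -0.007], [-0.022, -1.0, 0.001], [-0.007, -0.001, -1.0]]
ft_force: [-10.2, 0.9, 1.9]
grip_width: -0.0003
gripper_force: 5.2
```

>>> move_arm --motion '[[[0.01, 0, -0.002], [0, 0, 0]], [[0.01, 0, -0.002], [0, 0, 0]], [[0.004, 0, 0], [0, 0, 0]], [[0, 0, 0], [0, 0, 0]], [[0, 0, 0], [0, 0, 0]], [[0, 0, 0], [0, 0, 0]]]'

```text
time_s: 27.0
position: [0.4959, 0.043, 0.0311]
tool_rot: [[1.0, -0.022, -0.01], [-0.022, -1.0, 0.001], [-0.01, -0.001, -1.0]]
ft_force: [-13.9, -0.5, 3.2]
grip_width: -0.0002
gripper_force: 7.3
```

```bash
python3 sq.py 2>/dev/null | head -3; python3 sd.py | sed 's/np.float64//g'
```

```text
deg 0.18 x@0 34.24 resid 0.03 rows [37.6 39.7] n 71
deg 0.23 x@0 -54.24 resid 0.03 rows [233.4 234.2] n 67
[-14.4  -0.1   4. ]
side (-90, (-52.3), (35.5)) (-70, (-52.8), (35.4)) (-50, (-51.9), (35.1)) (-30, (-52.2), (34.9)) (-10, (-53.0), (35.3)) (10, (-33.6), (35.5)) (30, (-37.0), (35.6)) (50, (-27.0), (36.7)) (70, (-21.7), (36.6)) (90, (-3.5), (36.2))
  foot 46 (array([46.1,  1.7]), array([19. , 44.7]), 1.46)
  tab 71 (array([46.6,  1.8]), array([14. , 32.1]), 1.32)
scene (-90, (-50.9), (36.7)) (-70, (-51.2), (37.2)) (-50, (-50.3), (37.1)) (-30, (-52.9), (38.6)) (-10, (-56.1), (23.7)) (10, (-55.7), (25.6)) (30, (-50.5), (39.5)) (50, (-48.7), (38.1)) (70, (-50.1), (38.1)) (90, (-50.1), (37.8))
  foot 51 (array([49.6,  0.8]), array([19.5, 41.9]), 2.19)
  tab 60 (array([49. ,  1.1]), array([15.5, 25.8]), 2.02)
[-64.6   0.9  31.2] [-14.7   0.3   3.9] 27.15
```

Pressing at 14.7 N, with the board flush, the spacer seated and the brooch on the board. I'm handing the job in.

```bash
python3 -c "
from rig import env
print(env.close_job())"
```

```text
the job is handed in; nothing more can be done
None
```

The job is handed in after about 27 s of the 64 s allowed: the spacer stands released in the middle bay, the board is pressed flush against it at about 14.5 N, the brooch is still on the board, and squareness reads within about 0.3°, probably measurement error since pressing at two points did not change it.

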